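# Weigh the brass resistor set on the spring scale

### The job

Stand every brass resistor cylinder from the drawer upright in the aluminium carrier, one to a cell. Then lift the spring scale off its peg, hook it under the carrier's handle and raise it until the loaded carrier hangs about 2 cm clear of its green board; keep it hanging there for three seconds so that the weight can be read, lower it gently back onto the board, unhook, hang the scale back on its peg, and stand the cylinders back in their compartment of the drawer. Leave the compass, the ammeter and the glass tube where they are.

Things in the scene. Friction and masses are not known exactly. Their poses are not given: they have to be found in the camera images.
- drawer: long shallow wooden drawer drawn out over the table from the left, fixed: 300 x 800 mm (x, y) outside, base 8 mm thick, walls 10 mm thick whose top edges are 40 mm above the table. Origin: centre of its underside, on the table. A cross wall 75 mm to the -y side of the origin divides it: the cylinders stand in the compartment on the -y side, the ammeter and tube lie in the other.
- cylinder0: brass resistor cylinder standing on its flat end (absent in some runs): brass body 42 mm diameter, 38 mm high, with two red-brown rings; on top of it a black round knob 24 mm diameter, 25 mm high, to grip it by; 63 mm high in all, 0.10 to 0.17 kg. Origin: centre of the underside; z points up through the knob.
- cylinder1: brass resistor cylinder standing on its flat end (absent in some runs): brass body 42 mm diameter, 38 mm high, with two red-brown rings; on top of it a black round knob 24 mm diameter, 25 mm high, to grip it by; 63 mm high in all, 0.10 to 0.17 kg. Origin: centre of the underside; z points up through the knob.
- cylinder2: brass resistor cylinder standing on its flat end (absent in some runs): brass body 42 mm diameter, 38 mm high, with two red-brown rings; on top of it a black round knob 24 mm diameter, 25 mm high, to grip it by; 63 mm high in all, 0.10 to 0.17 kg. Origin: centre of the underside; z points up through the knob.
- cylinder3: brass resistor cylinder standing on its flat end (absent in some runs): brass body 42 mm diameter, 38 mm high, with two red-brown rings; on top of it a black round knob 24 mm diameter, 25 mm high, to grip it by; 63 mm high in all, 0.10 to 0.17 kg. Origin: centre of the underside; z points up through the knob.
- board: fixed green board on which the carrier stands, 190 x 170 x 12 mm (x, y, z). Origin: centre of the underside, on the table.
- carrier: loose aluminium weighing carrier, 0.25 kg: tray 150 x 126 mm (x, y), floor 5 mm, walls and one divider each way 22 mm high, 4 mm thick: four cells of 69 x 57 mm. A fixed 7 mm wire handle (bail) rises from the middle of the y sides and arches over in the tray's y-z plane, wire axis through (y, z) = (+-61, 60), (+-30, 88), (0, 100). Loaded lopsidedly it hangs tilted. Origin: centre of the underside.
- bail (a point): top of the carrier's wire handle: the wire's axis at the apex, 100 mm above the carrier's underside; the scale's hook goes under here.
- cell0 (a point): centre of the floor of the carrier's cell at +x +y (carrier axes); offsets 37 mm in x, 31 mm in y from the carrier's middle
- cell1 (a point): centre of the floor of the carrier's cell at -x -y (carrier axes); offsets 37 mm in x, 31 mm in y from the carrier's middle
- cell2 (a point): centre of the floor of the carrier's cell at +x -y (carrier axes); offsets 37 mm in x, 31 mm in y from the carrier's middle
- cell3 (a point): centre of the floor of the carrier's cell at -x +y (carrier axes); offsets 37 mm in x, 31 mm in y from the carrier's middle
- stand: fixed steel stand for the scale: base 110 x 110 x 12 mm, post 14 mm diameter, 192 mm high at the origin; a round peg 10 mm thick points level along the stand's +y, its axis 190 mm and top 195 mm above the table, its end turned up (tip 77 mm out, 205 mm high). Origin: centre of the underside, on the table.
- scale: hand spring scale hung on the peg, 0.18 kg, z up. Origin: middle of the crossbar's underside, which rests on the peg. In mm from it: crossbar 48 x 16 (x, y), z 0 to 8; red grip block 24 x 24, z 8 to 52 (grip from above); window for the peg, open along y, 36 wide, z 0 to -36; barrel 30 diameter to z -86; below it the steel hook.
- hook_seat (a point): lowest point of the hook's wire axis (wire 7 mm thick), on the scale's centre line, 136 mm below the scale's origin when unloaded. The hook is a J in the scale's x-z plane: shank 16 mm to the scale's +x side, turned-up tip 16 mm to the -x side and 12 mm above this point, so a wire enters from the -x side over the tip.
- scale_hook (a joint): stretch of the scale's spring (m): 0 unloaded, grows as the hook is pulled down, at most 0.045; spring 400 N/m (about 25 mm per kg)
- compass: bystander: round brass compass case 68 mm diameter, 18 mm high, on the table. Origin: centre of the underside.
- ammeter: bystander: aluminium ammeter 85 x 100 x 40 mm in the drawer's far (+y) compartment. Origin: centre of the underside.
- tube: bystander: green glass tube 32 mm diameter, 150 mm long, lying between two battens in the drawer's far (+y) compartment. Origin: underside, middle of its length.
Not all that is in view belongs to the job. What is shaped like the cylinder1 but pink is not meant. What is shaped like the cylinder3 but blue is not meant.

How it is judged:
On the way, in this order (a step that is already met when the one before it is completed fails the run):
1. every cylinder present stands in the carrier, let go (x of cylinder0 in the frame of carrier between -0.075 and 0.075 m and y of cylinder0 in the frame of carrier between -0.063 and 0.063 m and z of cylinder0 in the frame of carrier between -0.002 and 0.014 m and angle between the z axis of each of cylinder0, cylinder1, cylinder2, cylinder3 and the z axis of carrier, either way round below 0.25 rad and x of cylinder1 in the frame of carrier between -0.075 and 0.075 m and y of cylinder1 in the frame of carrier between -0.063 and 0.063 m and z of cylinder1 in the frame of carrier between -0.002 and 0.014 m and x of cylinder2 in the frame of carrier between -0.075 and 0.075 m and y of cylinder2 in the frame of carrier between -0.063 and 0.063 m and z of cylinder2 in the frame of carrier between -0.002 and 0.014 m and x of cylinder3 in the frame of carrier between -0.075 and 0.075 m and y of cylinder3 in the frame of carrier between -0.063 and 0.063 m and z of cylinder3 in the frame of carrier between -0.002 and 0.014 m and contact force between the arm and cylinder0 below 0.05 N and contact force between the arm and cylinder1 below 0.05 N and contact force between the arm and cylinder2 below 0.05 N and contact force between the arm and cylinder3 below 0.05 N), for 0.3 s.
2. the loaded carrier hangs from the scale's hook alone, at least 10 mm clear of its board, its weight on the spring, for 2 s (x of cylinder0 in the frame of carrier between -0.075 and 0.075 m and y of cylinder0 in the frame of carrier between -0.063 and 0.063 m and z of cylinder0 in the frame of carrier between -0.002 and 0.014 m and angle between the z axis of each of cylinder0, cylinder1, cylinder2, cylinder3 and the z axis of carrier, either way round below 0.25 rad and x of cylinder1 in the frame of carrier between -0.075 and 0.075 m and y of cylinder1 in the frame of carrier between -0.063 and 0.063 m and z of cylinder1 in the frame of carrier between -0.002 and 0.014 m and x of cylinder2 in the frame of carrier between -0.075 and 0.075 m and y of cylinder2 in the frame of carrier between -0.063 and 0.063 m and z of cylinder2 in the frame of carrier between -0.002 and 0.014 m and x of cylinder3 in the frame of carrier between -0.075 and 0.075 m and y of cylinder3 in the frame of carrier between -0.063 and 0.063 m and z of cylinder3 in the frame of carrier between -0.002 and 0.014 m and z of carrier in the frame of board above 0.022 m and contact force between carrier and board below 0.05 N and value of joint scale_hook above 0.006 m and contact force between the arm and carrier below 0.05 N and contact force between scale and carrier above 1 N), for 2 s.
3. the carrier stands on its board again with the hook out of its handle (z of carrier in the frame of board between 0.009 and 0.015 m and horizontal distance between carrier and board below 0.05 m and angle between carrier's own z axis and vertical below 0.06 rad and contact force between scale and carrier below 0.05 N and (horizontal distance between hook_seat and bail above 0.03 m or distance between hook_seat and bail above 0.06 m)), for 0.2 s.
At the end, for the whole second after the job is handed in: All cylinders present stand upright on the drawer's base in its -y compartment; carrier level on its board, within 50 mm of its middle; scale hung on the peg by its window (within 16 mm of the peg's line, 10 to 70 mm out from the post, upright to 0.25 rad), all at rest (x of cylinder0 in the frame of drawer between -0.14 and 0.14 m and y of cylinder0 in the frame of drawer between -0.39 and -0.08 m and z of cylinder0 in the frame of drawer between 0.004 and 0.014 m and angle between each of cylinder0, cylinder1, cylinder2, cylinder3's own z axis and vertical below 0.1 rad and x of cylinder1 in the frame of drawer between -0.14 and 0.14 m and y of cylinder1 in the frame of drawer between -0.39 and -0.08 m and z of cylinder1 in the frame of drawer between 0.004 and 0.014 m and x of cylinder2 in the frame of drawer between -0.14 and 0.14 m and y of cylinder2 in the frame of drawer between -0.39 and -0.08 m and z of cylinder2 in the frame of drawer between 0.004 and 0.014 m and x of cylinder3 in the frame of drawer between -0.14 and 0.14 m and y of cylinder3 in the frame of drawer between -0.39 and -0.08 m and z of cylinder3 in the frame of drawer between 0.004 and 0.014 m and z of carrier in the frame of board between 0.009 and 0.015 m and horizontal distance between carrier and board below 0.05 m and angle between carrier's own z axis and vertical below 0.06 rad and x of scale in the frame of stand between -0.016 and 0.016 m and y of scale in the frame of stand between 0.01 and 0.07 m and z of scale in the frame of stand between 0.185 and 0.206 m and angle between scale's own z axis and vertical below 0.25 rad and contact force between scale and stand above 0.3 N and linear speed of scale below 0.05 m/s and linear speed of carrier below 0.02 m/s); the robot touches nothing.
It fails at once if the compass is moved more than 20 mm (distance of compass from where it was at the start of the episode above 0.02 m).
It fails at once if the ammeter is moved more than 20 mm (distance of ammeter from where it was at the start of the episode above 0.02 m).
It fails at once if the tube is moved more than 20 mm (distance of tube from where it was at the start of the episode above 0.02 m).
It fails at once if the carrier is dropped or flung (faster than 0.4 m/s) (linear speed of carrier above 0.4 m/s).
Of cylinder0, cylinder1, cylinder2, cylinder3 only 2 to 4 are there at a start; the rules pass over those that are not, and their reading is None.
At some moment in a run one of cylinder0, cylinder1, cylinder2, cylinder3 may be knocked a few centimetres aside while the robot is not near it.
It also fails if it takes over 210 s, if anything falls off the work surface, if the arm or the gripper's body presses on something with over 40 N, if the wrist force passes 120 N, or if a joint passes its speed limit or range.

### The arm

A 6-joint arm with a two-finger parallel gripper is mounted at the origin on the work surface. World frame = base frame: x ahead of the robot, y to its left, z up, the work surface at z = 0. Lengths are in m, angles in rad, forces in N, time in s.
With the tool pointing down it reaches from about 0.275 to 0.825 m from the base axis. Payload 4.9 kg.
Tool frame: the origin (TCP) lies midway between the tips of the shut fingers; the grasp point (between the pads) lies 19 mm behind it (grip_point_offset is the distance from the TCP to the grasp point, in m); z points along the fingers, y is the line along which they close (so a half turn about z gives the same grasp; the last joint's range is limited). The gripper opens to 85 mm and grips with 20 to 120 N. Pads are 22 mm wide; open, the fingers measure 114 mm over their backs; the gripper's body (76 mm by 85 mm) begins 54 mm behind the grasp point. The pads swing forward as they close: fully open they stand 13 mm farther back than shut.
Start: joints at [-1.28, 0.326, -0.193, 1.052, 0, 1.437], TCP at [0.227, -0.501, 0.231] pointing down, gripper open.
Joint ranges: [-2.65, 2.65], [-0.97, 1.79], [-1.3, 1.35], [-1.93, 2.1], [-1.47, 1.37], [-3.14, 3.14]. Speed limits (rad/s): [2.57, 2.57, 3.14, 3.14, 3.14, 3.14].

### API

Orientations are given as a rotation vector (axis times angle).
In Python, from cell import * gives the robot as it stands. Calls block until the motion is done:
- movep(position, orientation): joint-space move of the TCP to a pose.
- move_l(position, velocity=0.15, rot=None, until_force=None): straight line of the TCP; rot=None keeps the orientation; velocity is the mean speed in m/s. With until_force (N) it stops when the force on the tool has changed by that much, and returns True; else False.
- set_joints(angles): joint-space move.
- let_go() and grab(newtons=None): open the fingers fully, or close them until they stop; newtons is the grip in N (None keeps the last).
- sleep(seconds).
- ik(position, orientation): joint angles nearest the present ones, or None.
- get_state(): the state.
- grab_frame(name): name is "side" or "top" or "wrist"; returns a dict with "img" (420x560x3 uint8, red, green, blue), "fx", "fy", "cx", "cy" (pixels), "cam_to_world" (4x4, takes a point from camera to world coordinates); the wrist camera has in their place "T_tool_cam" (4x4, takes a point from camera to tool coordinates, whose origin is the TCP and whose axes are the flange's). Camera axes: x right, y down, z forward; pixel columns grow to the right and rows downward; lengths in m; the calibration is good to about 2 mm. A picture is of the moment at which its call begins: read the wrist's pose just before it. There is no depth.
A pose or a line that the arm cannot do raises MotionError and nothing moves.
- sign_off(): hands the job in; it is judged then, once.
Trained networks look in the newest picture that a camera, given by its name, has taken for a name from the list of things; names that differ only in an ending like _2 or _b are one class to them, and where a whole thing is asked for, a point or a joint stands for the part that bears it (a point fixed in the world has none). Each returns a list of dicts, best first, with "score" (0 to 1); they miss things now and then, are a little off and sometimes report something else, mostly with a low value. They report only what shows in the picture. A call takes as long as a camera call. They do not tell look-alikes from the thing itself.
- spot_in(camera, name): "centre" ([column, row] in pixels, amid what is visible of it).
- silhouettes(camera, name): "mask" (420x560 bool, what is visible of it) and "centre" ([column, row] in pixels, amid what is visible of it).
- tip_of(camera, name): "centre" ([column, row] in pixels: a listed point, or the origin of a listed thing).
The state is a dict: "clock": time; "q": joint angles; "joint_velocities": joint speeds; "tau": joint torques, N m; "position": TCP position; "eef_rot": TCP orientation; "contact_force": force on the tool from outside, world axes, zero at the start; "wrist_torque": the same for the moment, N m; "finger_gap": opening from 0.0 (shut) to 1.0 (fully open); "grasp_force": force on a finger pad.
Only numpy, scipy, OpenCV 4.12 (cv2) and the standard library are available. Lean on these libraries where they do the work, as an engineer would, in place of code of your own. Each camera call takes 0.05 s, during which the arm holds its last target. There are 200 camera calls.

## Working session

There is one attempt and no reset: what is moved stays moved. The work goes in short steps, each a Python script; the robot and the scene stay as the last script left them, time stands still between calls to the robot, and variables do not carry over. Pictures are saved under pics/ and viewed, at most 17 in all, crops included, and the job is handed in when it is done.

```bash
ls; mkdir -p pics
python3 - <<'E'
from cell import *
import cv2,numpy as np
for c in("top","side"):
    f=grab_frame(c); cv2.imwrite(f"pics/{c}0.png",f["img"][:,:,::-1])
    print(c,f["fx"],f["fy"],f["cx"],f["cy"]);print(np.round(f["cam_to_world"],3).tolist())
    for n in("cylinder0","carrier","board","stand","scale","drawer","bail","hook_seat","compass"):
        print(n,[(np.round(d["centre"]).tolist(),round(d["score"],2)) for d in tip_of(c,n)][:8])
print(get_state())
E
```

```text
pics
top 482.6990715078674 482.6990715078674 278.36655192524665 218.44328605205624
[[0.025, -0.99, 0.142, 0.363], [-1.0, -0.027, -0.008, 0.061], [0.012, -0.142, -0.99, 1.559], [0.0, 0.0, 0.0, 1.0]]
cylinder0 [([283.0, 182.0], 0.7), ([236.0, 261.0], 0.68), ([283.0, 274.0], 0.56), ([239.0, 226.0], 0.53)]
carrier [([326.0, 225.0], 0.66)]
board []
stand [([418.0, 236.0], 0.61), ([327.0, 223.0], 0.41)]
scale [([423.0, 227.0], 0.58)]
drawer [([139.0, 237.0], 0.85), ([237.0, 225.0], 0.3), ([417.0, 236.0], 0.24)]
bail [([332.0, 222.0], 0.63), ([122.0, 254.0], 0.22)]
hook_seat [([416.0, 236.0], 0.42), ([142.0, 232.0], 0.16)]
compass [([376.0, 194.0], 0.56), ([341.0, 235.0], 0.16)]
side 388.21584032848085 388.21584032848085 275.24285961686377 209.66259588056704
[[0.891, -0.351, 0.289, 0.248], [-0.454, -0.669, 0.589, -0.553], [-0.013, -0.656, -0.755, 0.922], [0.0, 0.0, 0.0, 1.0]]
cylinder0 [([327.0, 226.0], 0.82), ([230.0, 224.0], 0.77), ([241.0, 267.0], 0.6), ([260.0, 210.0], 0.53), ([327.0, 276.0], 0.46)]
carrier [([312.0, 277.0], 0.58)]
board [([227.0, 148.0], 0.39)]
stand [([369.0, 390.0], 
[... 155 characters left out ...]
1.0], 0.65)]
{'clock': 1.0, 'q': array([-1.28019333e+00,  3.26143190e-01, -1.92628273e-01,  1.05199076e+00,
        1.14007384e-05,  1.43661135e+00]), 'joint_velocities': array([-0.00056619, -0.00099817,  0.00069258,  0.00100319,  0.00033711,
        0.00022883]), 'tau': array([ 3.74794372e-04, -4.43339217e+01,  2.62759334e+01,  1.07751919e-03,
       -1.31666179e-04,  6.44361108e-06]), 'position': array([ 0.2266941 , -0.50111908,  0.23130105]), 'eef_rot': array([3.07096575e+00, 6.62242937e-01, 2.20392579e-05]), 'contact_force': array([ 0.28115021, -0.32595297, -0.03971673]), 'wrist_torque': array([-0.01017232, -0.0449105 ,  0.0173389 ]), 'grasp_force': 0.0, 'finger_gap': 0.9998087536203029}
```

View pics/top0.png

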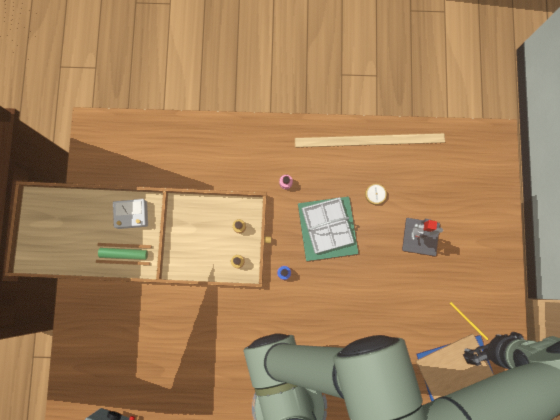

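View pics/side0.png

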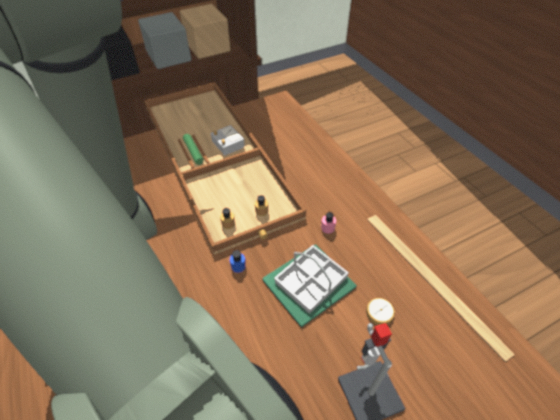

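Brass cylinders are in the drawer at top (239,226) and (236,261). The pink one at (285,182) and the blue one at (284,273) stand outside the drawer and are not meant. I'll confirm from close by.

```bash
cat > h.py <<'E'
from cell import *
import cv2,numpy as np,time
from scipy.spatial.transform import Rotation as R
def rot(yaw): return (R.from_euler('z',yaw)*R.from_euler('x',np.pi)).as_rotvec()
def shot(c,name=None):
    s=get_state(); f=grab_frame(c)
    if c=="wrist":
        T=np.eye(4);T[:3,:3]=R.from_rotvec(s["eef_rot"]).as_matrix();T[:3,3]=s["position"]
        f["cam_to_world"]=T@f["T_tool_cam"]
    if name: cv2.imwrite(f"pics/{name}.png",f["img"][:,:,::-1])
    return f
def w(f,uv,z):
    M=f["cam_to_world"]; d=M[:3,:3]@[(uv[0]-f["cx"])/f["fx"],(uv[1]-f["cy"])/f["fy"],1]
    return M[:3,3]+d*(z-M[2,3])/d[2]
def px(f,p):
    M=np.linalg.inv(f["cam_to_world"]); q=M[:3,:3]@p+M[:3,3]
    return np.array([f["fx"]*q[0]/q[2]+f["cx"],f["fy"]*q[1]/q[2]+f["cy"]])
E
python3 - <<'E'
from h import *
f=shot("top")
for n,uv,z in [("cA",(239,227),.03),("cB",(236,262),.03),("carrier",(328,227),.02),("stand",(421,237),.0),("red",(432,225),.23),("compass",(376,194),.01)]: print(n,np.round(w(f,uv,z),3))
P={"cyl":w(f,(238,244),.03),"car":w(f,(328,227),.0),"sta":w(f,(425,232),.1)}
for k in("sta","car","cyl"):
    p=P[k]; 
    z=.42 if k=="sta" else .36
    ok=False
    for yaw in(0,np.pi/2,-np.pi/2):
        try: movep([p[0]-.06,p[1],z],rot(yaw)); ok=True;break
        except MotionError as e: print(k,yaw,e)
    g=shot("wrist",k+"1"); print(k,yaw,get_state()["q"].round(2),get_state()["position"].round(3)); print(np.round(g["cam_to_world"],3).tolist(),g["fx"],g["cx"],g["cy"])
    for n in {"sta":("stand","scale","hook_seat"),"car":("carrier","board","bail","cell0","cell1","cell2","cell3"),"cyl":("cylinder0","drawer")}[k]:
        print(n,[(np.round(d["centre"]).tolist(),round(d["score"],2)) for d in tip_of("wrist",n)][:5])
print(get_state()["clock"])
E
```

```text
cA [0.552 0.173 0.03 ]
cB [0.44  0.178 0.03 ]
carrier [ 0.561 -0.113  0.02 ]
stand [ 0.538 -0.418  0.   ]
red [ 0.547 -0.379  0.23 ]
compass [ 0.675 -0.27   0.01 ]
sta 0 [-0.81  0.46  0.47  1.59 -0.    2.33] [ 0.482 -0.401  0.419]
[[0.0, -0.946, -0.323, 0.566], [-1.0, -0.0, 0.001, -0.401], [-0.001, 0.323, -0.946, 0.562], [0.0, 0.0, 0.0, 1.0]] 311.9728268148582 272.0858435647725 206.74649596570836
stand [([282.0, 116.0], 0.91), ([188.0, 26.0], 0.72), ([97.0, 100.0], 0.37)]
scale [([249.0, 116.0], 0.62)]
hook_seat []
car 0 [-0.37  0.21 -0.02  1.34 -0.    2.77] [ 0.504 -0.116  0.36 ]
[[-0.0, -0.947, -0.321, 0.587], [-1.0, 0.0, -0.0, -0.116], [0.0, 0.321, -0.947, 0.503], [0.0, 0.0, 0.0, 1.0]] 311.9728268148582 272.0858435647725 206.74649596570836
carrier [([293.0, 137.0], 0.65), ([268.0, 114.0], 0.56)]
board []
bail [([292.0, 135.0], 0.61), ([263.0, 118.0], 0.59)]
cell0 [([280.0, 78.0], 0.97), ([294.0, 135.0], 0.85), ([235.0, 96.0], 0.83), ([255.0, 148.0], 0.55)]
cell1 [([280.0, 78.0], 0.97), ([294.0, 135.0], 0.85), ([235.0, 96.0], 0.83), ([255.0, 148.0], 0.55)]
cell2 [([280.0, 78.0], 0.97), ([294.0, 135.0], 0.85), ([235.0, 96.0], 0.83), ([255.0, 148.0], 0.55)]
cell3 [([280.0, 78.0], 0.97), ([294.0, 135.0], 0.85), ([235.0, 96.0], 0.83), ([255.0, 148.0], 0.55)]
cyl 0 [ 0.22  0.12 -0.13  1.32 -0.   -2.92] [0.437 0.174 0.36 ]
[[0.0, -0.947, -0.322, 0.521], [-1.0, -0.001, 0.0, 0.173], [-0.001, 0.322, -0.947, 0.503], [0.0, 0.0, 0.0, 1.0]] 311.9728268148582 272.0858435647725 206.74649596570836
cylinder0 [([362.0, 169.0], 0.82), ([270.0, 74.0], 0.62), ([273.0, 153.0], 0.61)]
drawer [([65.0, 101.0], 0.63)]
8.875
```

Run:
```python
import cv2,numpy as np
a=cv2.imread("pics/car1.png")[0:260,150:410];b=cv2.imread("pics/cyl1.png")[0:260,150:410]
cv2.imwrite("pics/m1.png",np.hstack([cv2.resize(x,(400,400)) for x in(a,b)]))
a=cv2.imread("pics/sta1.png")[0:300,120:420]; cv2.imwrite("pics/m2.png",cv2.resize(a,(600,600)))
```

```text
(no output)
```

View pics/m1.png

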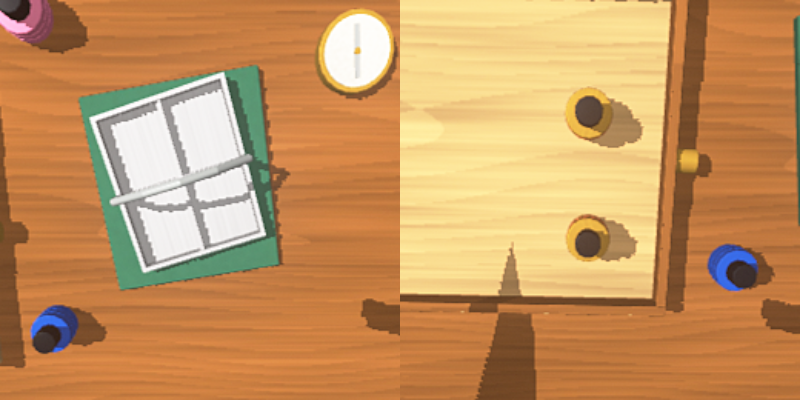

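View pics/m2.png

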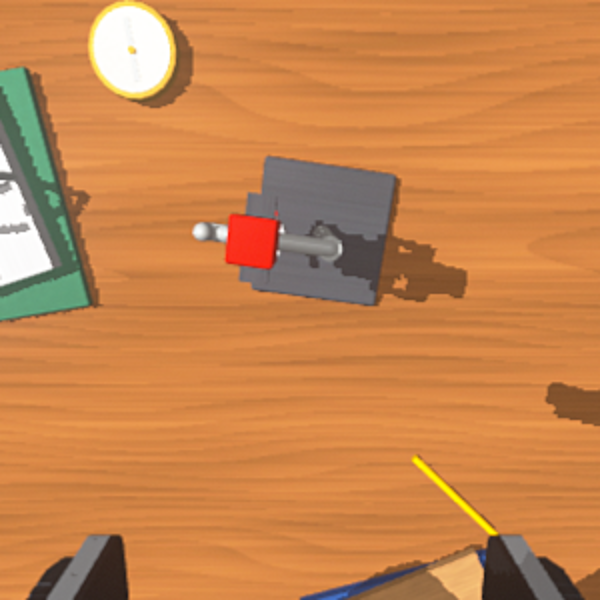

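The carrier lies at about 13° yaw, with its bail across y. The two brass cylinders are at m1 (587,112) and (587,240), and pink and blue are outside the drawer. The peg points towards +y, and the scale is on it. Next I'll check which way the hook faces and compute the poses.

Run:
```python
from h import *
a=cv2.imread("pics/side0.png")[300:420,310:430]; cv2.imwrite("pics/m3.png",cv2.resize(a,(600,600),interpolation=cv2.INTER_CUBIC))
# recorded wrist poses
def F(t): return dict(fx=311.97,fy=311.97,cx=272.09,cy=206.75,cam_to_world=np.array([[0,-.947,-.322,t[0]],[-1,0,0,t[1]],[0,.322,-.947,t[2]],[0,0,0,1]]))
c=F((.587,-.116,.503)); s=F((.566,-.401,.562)); d=F((.521,.173,.503))
k=260/400
C=np.array([w(c,(150+u*k,v*k),.034) for u,v in [(90,120),(225,72),(265,237),(143,272)]]);print(C.round(3),C.mean(0).round(3))
print("sides",[np.linalg.norm(C[i]-C[(i+1)%4]).round(3) for i in range(4)])
B=np.array([w(c,(150+u*k,v*k),.012) for u,v in [(80,98),(260,66),(280,263),(122,290)]]);print("board",B.mean(0).round(3))
for i,j in((2,1),(3,0)): e=C[j]-C[i];print("yaw",np.arctan2(e[1],e[0]))
e=w(c,(150+115*k,201*k),.07)-w(c,(150+250*k,158*k),.07);print("bail yaw",np.arctan2(-e[0],e[1]))
S=lambda u,v,z:w(s,(120+u/2,v/2),z)
print("base tr,br,tl",[S(*p,.012).round(3) for p in((397,177),(378,305),(265,157))])
print("post top",S(328,245,.192).round(3),"tip",S(203,232,.205).round(3))
r=[S(*p,.247) for p in((230,214),(279,217),(276,270),(226,265))];print("red",np.round(r,3),np.mean(r,0).round(3))
for u,v in((587,240),(587,112)): print("knob",w(d,(150+(u-400)*k,v*k),.069).round(3))
for p in((658,305),(675,0),(400,300)): print("drawer wall",w(d,(150+(p[0]-400)*k,p[1]*k),.04).round(3))
```

```text
[[ 0.617 -0.027  0.034]
 [ 0.656 -0.149  0.034]
 [ 0.511 -0.191  0.034]
 [ 0.476 -0.071  0.034]] [ 0.565 -0.11   0.034]
sides [np.float64(0.127), np.float64(0.151), np.float64(0.125), np.float64(0.147)]
board [ 0.558 -0.114  0.012]
yaw 0.2863019068434607
yaw 0.301292252111122
bail yaw 0.2970364358914467
base tr,br,tl [array([ 0.585, -0.478,  0.012]), array([ 0.48 , -0.466,  0.012]), array([ 0.6  , -0.369,  0.012])]
post top [ 0.542 -0.415  0.192] tip [ 0.55  -0.345  0.205]
red [[ 0.56  -0.365  0.247]
 [ 0.559 -0.389  0.247]
 [ 0.534 -0.387  0.247]
 [ 0.536 -0.362  0.247]] [ 0.547 -0.376  0.247]
knob [0.448 0.174 0.069]
knob [0.555 0.174 0.069]
drawer wall [0.378 0.102 0.04 ]
drawer wall [0.643 0.101 0.04 ]
drawer wall [0.383 0.362 0.04 ]
```

View pics/m3.png

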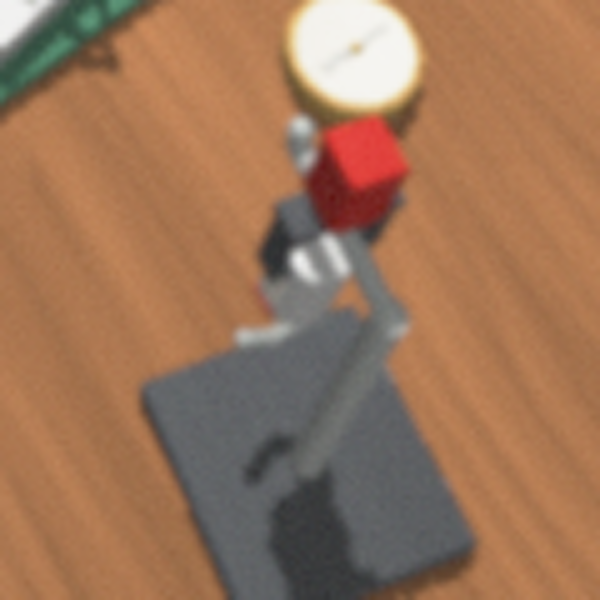

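Run:
```python
from h import *
f=shot("side")
o=np.array([.547,-.376,.195]); A=R.from_euler('z',-.12).as_matrix()
for n,p in dict(red=(0,0,52),crosspx=(24,0,4),barrelbot=(0,0,-86),shankP_top=(16,0,-105),seat=(0,0,-136),tipneg=(-16,0,-124),tippos=(16,0,-124)).items():
    print(n,((px(f,o+A@(np.array(p)/1000))-[310,300])*5).round())
print([(np.round((np.array(d["centre"])-[310,300])*5).tolist(),round(d["score"],2)) for d in tip_of("side","hook_seat")])
```

```text
red [368. 156.]
crosspx [398. 187.]
barrelbot [302. 295.]
shankP_top [328. 299.]
seat [282. 338.]
tipneg [254. 341.]
tippos [320. 315.]
[([262.0, 340.0], 0.55)]
```

```bash
cat >> h.py <<'E'
def aim(target,dist,yaw,tilt,T_tc):
    """TCP pose so the wrist camera looks at target; tilt leans the view further off vertical"""
    ax=R.from_euler('z',yaw).apply([0,1,0])
    r=R.from_rotvec(ax*tilt)*R.from_rotvec(rot(yaw))
    zc=r.as_matrix()@T_tc[:3,2]; cam=np.array(target)-dist*zc
    return cam-r.as_matrix()@T_tc[:3,3], r.as_rotvec(), zc
E
python3 - <<'E'
from h import *
T=grab_frame("wrist")["T_tool_cam"]
done=False
for tilt in(.7,.6,.5,.4):
  for yaw in(1.45,1.8,1.1,2.3,.6):
    for dist in(.25,.3):
      p,r,zc=aim([.547,-.376,.09],dist,yaw,tilt,T)
      if zc[2]>-.3 and tilt>0: pass
      q=ik(p,r)
      if q is not None and p[2]>.15: print(tilt,yaw,dist,zc.round(2),p.round(2),np.round(q,2)); done=True;break
    if done:break
  if done:break
E
```

```text
0.7 1.45 0.25 [-0.1  -0.85 -0.52] [ 0.55 -0.32  0.16] [-0.34  0.49 -0.33  0.57 -0.68  1.29]
```

Run:
```python
from h import *
T=grab_frame("wrist")["T_tool_cam"]
movep([.5,-.116,.36],rot(1.45))
for tilt in(.6,.5,.4):
    p,r,zc=aim([.547,-.376,.09],.36,1.45,tilt,T); print(p.round(3),zc.round(2))
    if ik(p,r) is None: continue
    movep(p,r); f=shot("wrist","hk"); break
o=px(f,np.array([.547,-.376,.09])).astype(int);print(o)
a=f["img"][max(0,o[1]-110):o[1]+110,o[0]-110:o[0]+110,::-1]; cv2.imwrite("pics/m4.png",cv2.resize(a,(500,500)))
```

```text
[ 0.564 -0.238  0.235] [-0.1  -0.79 -0.6 ]
[271 206]
```

View pics/m4.png

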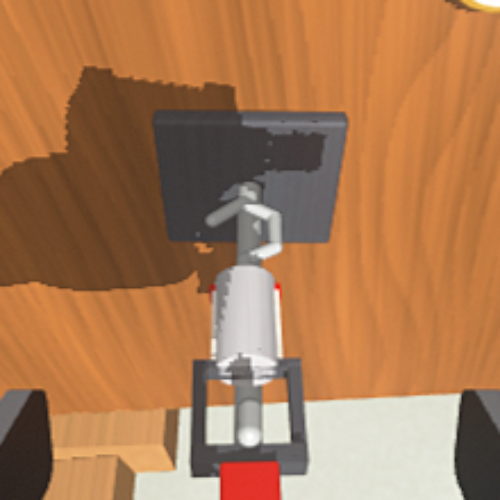

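The hook's shank is at right (280,235), which is world +x, and its tip is at left (210,220), which is −x. So the scale's frame is aligned with the stand's. Now I'll pick the cylinders.

```bash
cat >> h.py <<'E'
def knobs(f,zk=.069):
    """world xy of black knob tops found inside the network's cylinder masks"""
    out=[]
    for d in silhouettes("wrist","cylinder0"):
        if d["score"]<.4: continue
        hsv=cv2.cvtColor(f["img"],cv2.COLOR_RGB2HSV)
        m=d["mask"]; ring=m&(hsv[...,1]>90)&(hsv[...,2]>80)
        hue=np.median(hsv[...,0][ring]) if ring.any() else -1
        k=m&(hsv[...,2]<85)
        if k.sum()<20: continue
        v,u=np.nonzero(k)
        out.append((w(f,(u.mean(),v.mean()),zk-.01)[:2].round(4).tolist(),float(hue),round(d["score"],2)))
    return out
E
python3 - <<'E'
from h import *
def F(t): return dict(fx=311.97,fy=311.97,cx=272.09,cy=206.75,cam_to_world=np.array([[0,-.947,-.322,t[0]],[-1,0,0,t[1]],[0,.322,-.947,t[2]],[0,0,0,1]]))
c=F((.587,-.116,.503))
P=np.array([w(c,u,.017) for u in((280,78),(294,135),(235,96),(255,148))]);print(P.round(3),P.mean(0).round(3))
print("bail",w(c,(150+182*.65,180*.65),.112).round(3))
movep([.42,.174,.3],rot(.8))
f=shot("wrist","cy2"); print(knobs(f),get_state()["q"].round(2))
T=f["T_tool_cam"];print(T.round(3).tolist())
E
```

```text
[[ 0.618 -0.127  0.017]
 [ 0.537 -0.149  0.017]
 [ 0.593 -0.062  0.017]
 [ 0.518 -0.09   0.017]] [ 0.567 -0.107  0.017]
bail [ 0.568 -0.111  0.112]
[([0.7021, 0.0312], 172.0, 0.8), ([0.5553, 0.1712], 18.0, 0.79), ([0.4137, 0.0301], 113.0, 0.64), ([0.4424, 0.1716], 18.0, 0.62)] [ 0.23  0.11 -0.3   1.17 -0.    2.57]
[[0.001, -0.947, -0.321, 0.083], [1.0, 0.001, -0.001, 0.001], [0.001, -0.321, 0.947, -0.143], [0.0, 0.0, 0.0, 1.0]]
```

```bash
cat >> h.py <<'E'
CAR=np.array([.566,-.109]); CY=.295
def cell(i,c=CAR,y=CY):
    return np.array(c)+R.from_euler('z',y).as_matrix()[:2,:2]@{0:[.037,.031],1:[-.037,-.031],2:[.037,-.031],3:[-.037,.031]}[i]
def pick(xy,base,yaw):
    movep([*xy,base+.16],rot(yaw)); move_l([*xy,base+.041],.15)
    grab(40); s=get_state(); print("gap",round(s["finger_gap"],3),"gf",s["grasp_force"])
    move_l([*xy,base+.19],.2); s=get_state(); print("lifted gap",round(s["finger_gap"],3),s["contact_force"].round(2))
def place(xy,base,yaw):
    movep([*xy,base+.19],rot(yaw)); move_l([*xy,base+.06],.15)
    r=move_l([*xy,base+.038],.03,until_force=4); s=get_state(); print("touch",r,s["position"].round(4))
    let_go(); move_l([*xy,base+.19],.2)
E
python3 - <<'E'
from h import *
pick([.5553,.1712],.008,.8)
place(cell(0),.017,CY)
p=cell(0)
movep([CAR[0]-.06,CAR[1],.3],rot(CY)); f=shot("wrist","pl1"); print(knobs(f,.08)); print("want",p,get_state()["clock"])
E
```

```text
gap 0.261 gf 39.023287296295166
lifted gap 0.265 [-0.15  0.07 -1.73]
touch True [ 0.5921 -0.0685  0.0572]
[([0.4472, 0.1658], 17.0, 0.73), ([0.5935, -0.067], 20.5, 0.63), ([0.4206, 0.0208], 114.0, 0.6)]
want [ 0.59238874 -0.06858176] 23.1417
```

View pics/pl1.png

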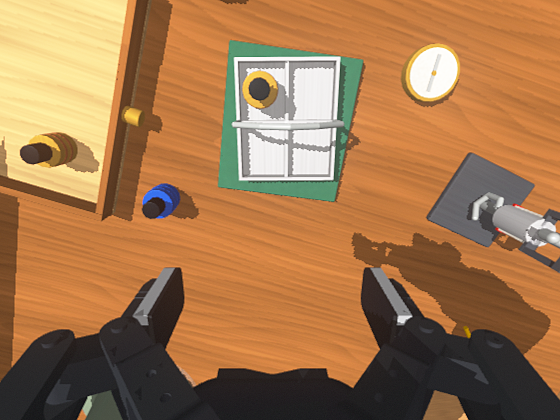

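The first cylinder stands in the cell at (260,88), and the carrier is aligned with the image, so the yaw is right. On to the second.

Run:
```python
from h import *
movep([.40,.174,.28],rot(.8)); f=shot("wrist"); k=[a for a in knobs(f) if 12<a[1]<24 and a[0][1]>.09]; print(k)
pick(k[0][0],.008,.8)
place(cell(1),.017,CY)
movep([CAR[0]-.06,CAR[1],.3],rot(CY)); f=shot("wrist","pl2"); print(knobs(f,.08),"want",cell(0),cell(1))
C=[w(f,u,.034)[:2] for u in((235,57),(340,57),(335,181),(238,181))]; print(np.round(C,3))
for n in("bail","carrier"): print(n,[(w(f,d["centre"],.112 if n=="bail" else .012).round(3),round(d["score"],2)) for d in tip_of("wrist",n)])
f=shot("top"); print([(np.round(d["centre"]).tolist(),round(d["score"],2)) for d in tip_of("top","cylinder0")],get_state()["clock"])
```

```text
[([0.442, 0.1719], 18.0, 0.77)]
gap 0.267 gf 39.09402787685394
lifted gap 0.267 [ 0.12 -0.34 -1.61]
touch True [ 0.5393 -0.1492  0.0573]
[([0.4208, 0.0207], 114.0, 0.93), ([0.5935, -0.0673], 20.0, 0.81), ([0.5423, -0.1482], 18.0, 0.64)] want [ 0.59238874 -0.06858176] [ 0.53961126 -0.14941824]
[[ 0.62  -0.028]
 [ 0.656 -0.147]
 [ 0.512 -0.195]
 [ 0.474 -0.07 ]]
bail []
carrier [(array([ 0.569, -0.11 ,  0.012]), 0.61), (array([ 0.537, -0.152,  0.012]), 0.28)]
[([314.0, 216.0], 0.66), ([285.0, 181.0], 0.5), ([286.0, 274.0], 0.46)] 32.6333
```

View pics/pl2.png

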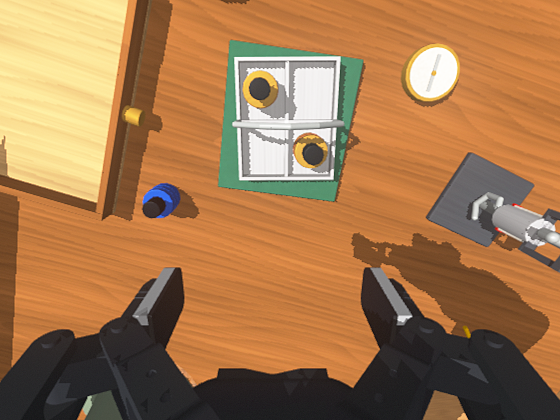

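Both cylinders are in their cells at (260,88) and (313,153). Now the scale.

```bash
cat >> h.py <<'E'
SC=np.array([.547,-.376]); SY=-.12
PD=np.array([-np.sin(SY),np.cos(SY)])   # peg direction
CX=np.array([np.cos(CY),np.sin(CY)]); BAIL=np.array([.567,-.110])
E
python3 - <<'E'
from h import *
print(w(shot("wrist"),(288.5,124),.112).round(4))
movep([*SC,.33],rot(SY+np.pi/2)); 
move_l([*SC,.207],.12); grab(80); s=get_state(); print(s["finger_gap"],s["grasp_force"],s["position"].round(4))
move_l([*SC,.226],.05); print(get_state()["contact_force"].round(2))
e=SC+PD*.085
move_l([*e,.226],.08); print(get_state()["contact_force"].round(2))
move_l([*e,.33],.15)
f=shot("top"); cv2.imwrite("pics/t2.png",f["img"][:,:,::-1]); f=shot("side","s2")
cv2.imwrite("pics/m5.png",cv2.resize(f["img"][200:420,240:460,::-1],(600,600),interpolation=cv2.INTER_CUBIC)); print(get_state()["clock"])
E
```

```text
[ 0.5681 -0.1076  0.112 ]
0.27121125984429517 78.40298295021057 [ 0.5469 -0.3762  0.2073]
[-0.4   0.12 -0.96]
[-0.28  0.86 -1.94]
38.4917
```

View pics/m5.png

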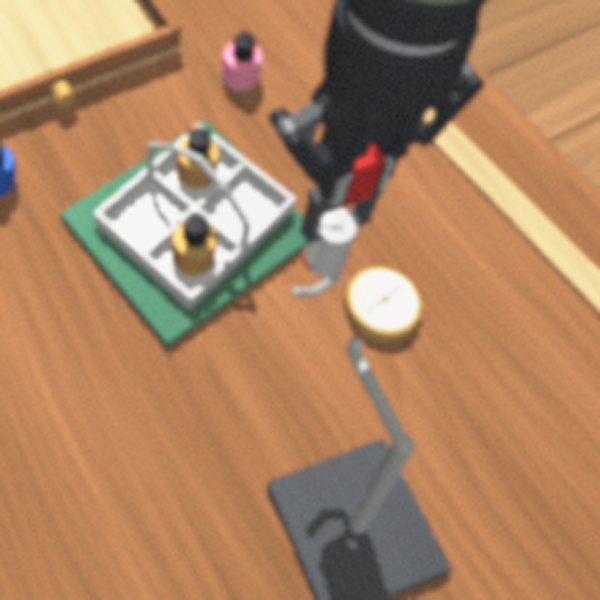

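The scale is off the peg and in the grip, with the hook at (315,290) in the crop. Next is the pre-hook position, and I'll check it before engaging.

Run:
```python
from h import *
f=shot("side"); p=get_state()["position"]; print("pred seat px",px(f,p-[0,0,.148]).round(1),[np.round(d["centre"],1).tolist()+[round(d["score"],2)] for d in tip_of("side","hook_seat")])
a=BAIL+CX*.05
movep([*a,.33],rot(CY+np.pi/2)); move_l([*a,.084+.148],.1)
print(get_state()["contact_force"].round(2))
f=shot("side"); p=get_state()["position"]; print("pred seat px",px(f,p-[0,0,.148]).round(1),[np.round(d["centre"],1).tolist()+[round(d["score"],2)] for d in tip_of("side","hook_seat")], "bail pred",px(f,[*BAIL,.112]).round(1),[np.round(d["centre"],1).tolist()+[round(d["score"],2)] for d in tip_of("side","bail")])
cv2.imwrite("pics/m6.png",cv2.resize(f["img"][200:320,260:380,::-1],(600,600),interpolation=cv2.INTER_CUBIC)); print(get_state()["clock"])
```

```text
pred seat px [355.8 307.6] [[354.3, 309.6, 0.6]]
[ 0.55  0.13 -1.95]
pred seat px [325.8 253.5] [[313.1, 279.0, 0.72]] bail pred [313.2 259. ] [[318.1, 256.4, 0.97]]
40.7083
```

View pics/m6.png

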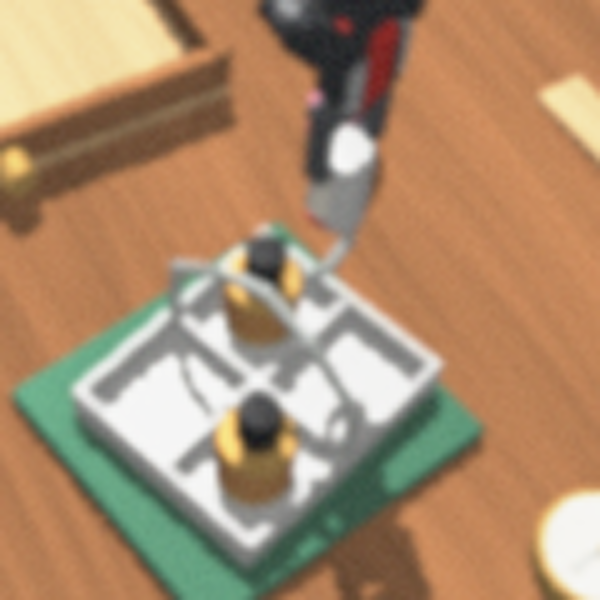

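The hook at (330,255) is on the +x side of the bail, as intended. Engaging.

Run:
```python
from h import *
r=move_l([*BAIL,.232],.04,until_force=3); print("hit",r,get_state()["position"].round(4),get_state()["contact_force"].round(2))
if not r:
    r=move_l([*BAIL,.262],.03,until_force=1.5); s=get_state(); print("taut",r,s["position"].round(4),s["contact_force"].round(2))
f=shot("side"); cv2.imwrite("pics/m7.png",cv2.resize(f["img"][200:320,260:380,::-1],(600,600),interpolation=cv2.INTER_CUBIC)); print(get_state()["clock"])
```

```text
hit False [ 0.5672 -0.11    0.232 ] [-0.85  0.46 -2.05]
taut True [ 0.5673 -0.1101  0.256 ] [ 2.22  0.65 -1.88]
42.925
```

View pics/m7.png

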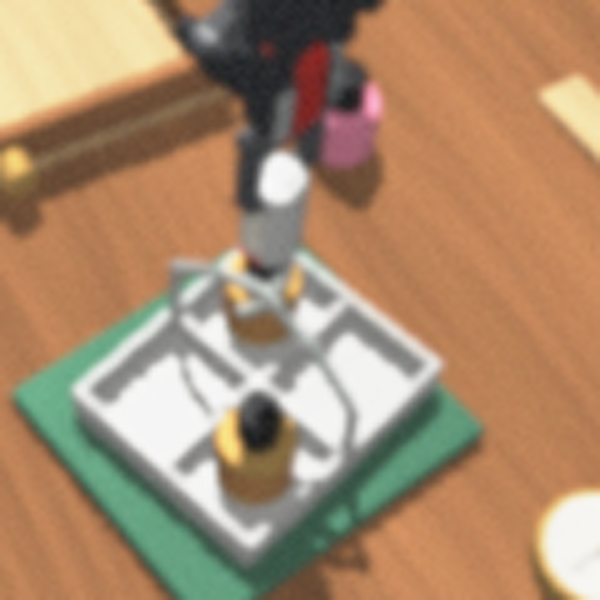

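Run:
```python
from h import *
for z in(.259,.262,.266,.270):
    move_l([*BAIL,z],.02); sleep(.2); s=get_state(); print(z,s["contact_force"].round(2),s["wrist_torque"].round(2))
    if s["contact_force"][2]<-14: break
f=shot("side"); cv2.imwrite("pics/m8.png",cv2.resize(f["img"][200:320,260:380,::-1],(600,600),interpolation=cv2.INTER_CUBIC)); print(get_state()["clock"])
```

```text
0.259 [ 0.28 -0.2  -5.35] [-0.08 -0.11  0.03]
0.262 [ 0.98 -0.87 -6.02] [-0.15 -0.31  0.04]
0.266 [ 0.74 -0.76 -6.49] [0.08 0.01 0.01]
0.27 [ 0.44  0.68 -7.67] [-0.05  0.02 -0.  ]
45.1417
```

View pics/m8.png

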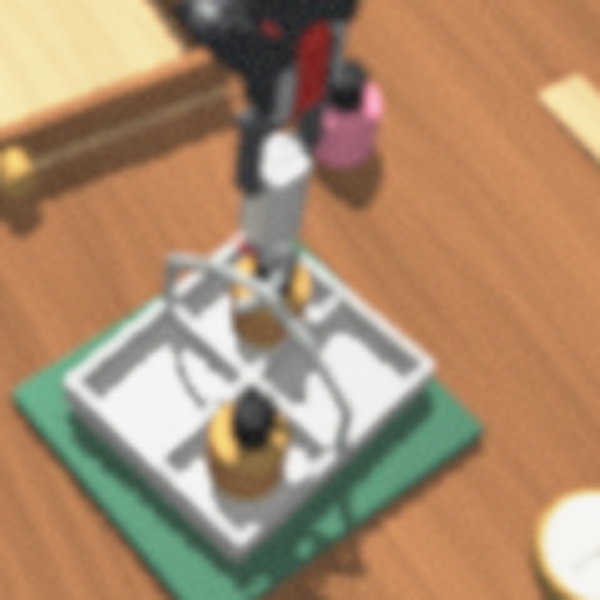

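The carrier is shifting up evenly and its weight is on the spring. I'll raise it 2 cm and hold.

Run:
```python
from h import *
move_l([*BAIL,.291],.02); sleep(3.6); s=get_state(); print(s["contact_force"].round(2),s["position"].round(4))
f=shot("side"); cv2.imwrite("pics/m9.png",cv2.resize(f["img"][200:320,260:380,::-1],(600,600),interpolation=cv2.INTER_CUBIC)); print(get_state()["clock"])
```

```text
[-0.19 -0.66 -7.89] [ 0.567 -0.11   0.291]
49.9917
```

View pics/m9.png

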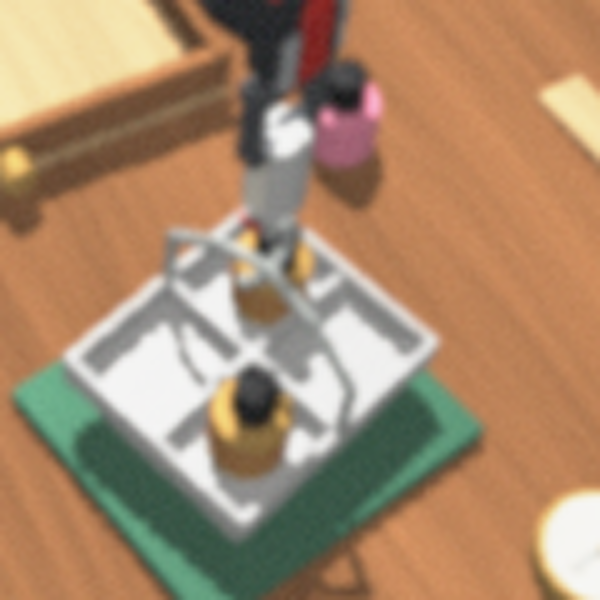

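It hangs about 2 cm clear with both cylinders upright. Lowering and unhooking.

Run:
```python
from h import *
move_l([*BAIL,.275],.02); move_l([*BAIL,.250],.015); sleep(.3); print(get_state()["contact_force"].round(2))
move_l([*BAIL,.232],.02); print(get_state()["contact_force"].round(2))
a=BAIL+CX*.055
r=move_l([*a,.232],.04,until_force=4); print("hit",r,get_state()["position"].round(4))
if not r: move_l([*a,.33],.1)
f=shot("side"); cv2.imwrite("pics/m10.png",cv2.resize(f["img"][180:340,240:400,::-1],(600,600),interpolation=cv2.INTER_CUBIC)); print(get_state()["clock"])
```

```text
[-0.02 -0.37 -1.49]
[ 0.76 -0.42 -1.65]
hit False [ 0.6194 -0.0941  0.232 ]
56.8167
```

View pics/m10.png

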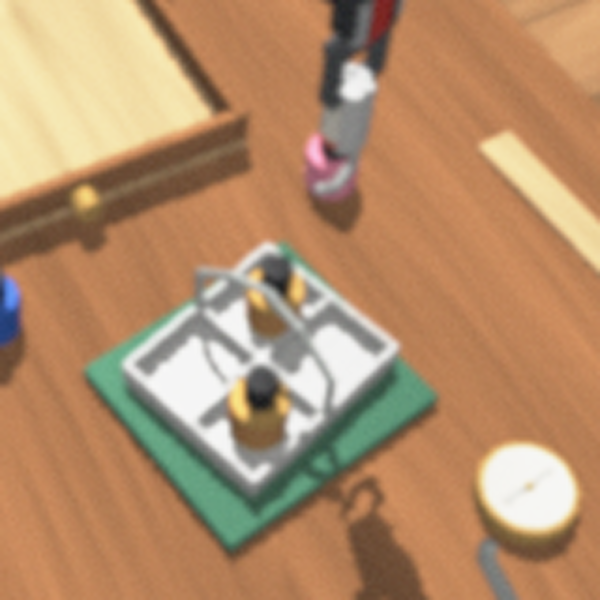

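It is unhooked and the carrier is level on its board. Now I'll hang the scale by reversing the path.

Run:
```python
from h import *
e=SC+PD*.085
movep([*e,.33],rot(SY+np.pi/2)); move_l([*e,.2265],.12)
r=move_l([*SC,.2265],.05,until_force=5); print("hit",r,get_state()["position"].round(4))
if not r:
    r=move_l([*SC,.204],.03,until_force=1.5); s=get_state(); print("seated",r,s["position"].round(4),s["contact_force"].round(2))
    let_go(); sleep(.3); move_l([*SC,.33],.1); sleep(.5)
    movep([CAR[0]-.06,CAR[1],.3],rot(CY)); f=shot("wrist","pl3"); print(knobs(f,.08))
f=shot("side"); cv2.imwrite("pics/m11.png",np.hstack([cv2.resize(f["img"][290:420,300:430,::-1],(400,400)),cv2.resize(cv2.imread("pics/pl3.png")[30:210,380:560],(400,400))])); print(get_state()["clock"])
```

```text
hit False [ 0.5471 -0.3757  0.2266]
seated True [ 0.5468 -0.3759  0.2073] [-0.34 -0.35  4.06]
[]
65.4667
```

View pics/m11.png

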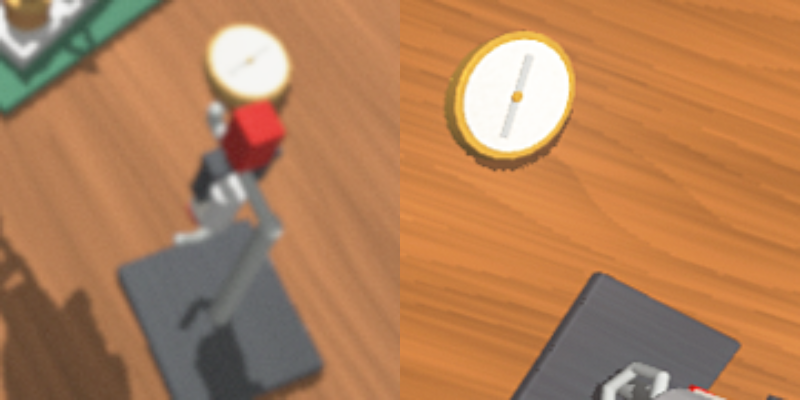

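The scale hangs as before. Next I'll find the cylinders in the carrier again and return them.

Run:
```python
from h import *
dst=[[.5553,.172],[.445,.172]]
for i in range(2):
    k=[]
    for dx in(-.06,-.075,-.05,-.085):
        movep([CAR[0]+dx,CAR[1],.3],rot(CY)); f=shot("wrist")
        k=[a for a in knobs(f,.08) if 12<a[1]<26 and np.linalg.norm(np.array(a[0])-CAR)<.09]; print(k)
        # keep those in the cell we want
        k=[a for a in k if np.linalg.norm(np.array(a[0])-cell(i))<.03]
        if k: break
    assert k
    pick(k[0][0],.017,CY)
    place(dst[i],.008,.8)
movep([.40,.174,.3],rot(.8)); f=shot("wrist","end"); print(knobs(f)); 
movep([.4,.03,.35],rot(.8)); shot("side","end2"); t=shot("top","endt"); print(get_state()["clock"])
a=cv2.imread("pics/end.png");b=cv2.imread("pics/end2.png")
cv2.imwrite("pics/m12.png",np.hstack([cv2.resize(x,(400,300)) for x in(a,b)]))
```

```text
[([0.5937, -0.0711], 20.0, 0.64), ([0.539, -0.1436], 18.0, 0.63)]
gap 0.262 gf 39.19528126716614
lifted gap 0.266 [-0.54 -0.43 -2.1 ]
touch True [0.5551 0.172  0.0504]
[([0.539, -0.1437], 18.0, 0.83)]
gap 0.264 gf 39.1508674621582
lifted gap 0.264 [-0.81  0.34 -2.55]
touch True [0.4445 0.1724 0.05  ]
[([0.443, 0.1707], 18.0, 0.89), ([0.5523, 0.1716], 18.0, 0.75), ([0.6988, 0.0332], 172.0, 0.75), ([0.4132, 0.0303], 113.0, 0.59)]
83.0667
```

View pics/m12.png

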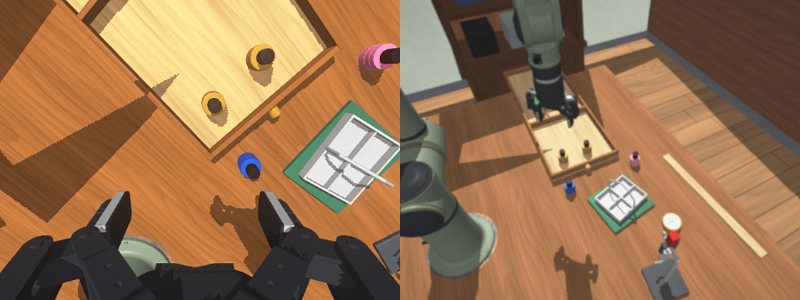

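Both cylinders stand upright in the drawer at (213,103) and (262,55), the carrier is level on its board, and the scale is on its peg. Handing in.

```bash
python3 -c "
from cell import *
sleep(.5); print(sign_off())"
```

```text
the job is handed in; nothing more can be done
None
```

I handed the job in at about 84 s: the two brass cylinders present were weighed, with the carrier hanging about 2 cm clear for 3.6 s, and are back upright in the drawer; the carrier is level on its board and the scale is on its peg, but `sign_off()` gave no verdict.

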